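Unlatch and open the seed case of the batch that is up next

ROBOT

A 6-joint arm with a two-finger parallel gripper is mounted at the origin on the work surface. World frame = base frame: x ahead of the robot, y to its left, z up, the work surface at z = 0. Lengths are in mm, angles in degrees, forces in N, time in s.
With the tool pointing down it reaches from about 350 to 850 mm from the base axis. Payload 8.1 kg.
Tool frame: the origin (TCP) lies at the very end of the fingers, on their centre line; the grasp point (between the pads) lies 19 mm behind it; z points along the fingers, y is the direction in which the jaws open and shut (so a half turn about z gives the same grasp; the last joint's range is limited). The gripper opens to 85 mm and grips with 20 to 120 N. Pads are 22 mm wide; open, the fingers measure 114 mm over their backs; the gripper's body (76 mm by 85 mm) begins 54 mm behind the grasp point. The pads swing forward as they close: fully open they stand 13 mm farther back than shut.
Start: joints at [-74.966, 7.471, 85.268, -0, 87.261, -4.893], TCP at [204.518, -564.072, 231.292] pointing down, gripper open.
Joint ranges: [-169.43, 169.43], [-51.17, 129.36], [1.28, 143.12], [-76.62, 256.62], [0, 156.53], [-152.29, 152.29]. Speed limits (degrees/s): [136.94, 136.94, 159.86, 180, 180, 180].

INTERFACE

Orientations are given as [roll, pitch, yaw] about the fixed x, y, z axes, in that order (R = Rz(yaw) Ry(pitch) Rx(roll)).
In Python, from bench import r, eyes gives the robot as it stands. The module is installed in compiled form; this text tells all that it offers.
- The arm moves only by the tool play_rows, never from a script. Its argument "deltas" is a list of rows, each a list of 3 entries, a list of its own where there are three numbers: the shift along the tool's x, y, z in m, then the turn, a rotation vector about the tool's x, y, z in rad, then the closure, from 0 (fully open) to 1 (shut). A call has 1 to 8 rows; each row shifts and turns the pose as measured when the row begins, along the tool's axes as they then stand; what a row does not reach is not made up. A row lasts 1/8 s, in which the tool goes at most 62.5 mm and 10.7 degrees, less where a joint would pass 70% of its speed; a pose out of reach is approached as far as the arm can. A call with a gripper value outside its range is refused whole. The fingers move at their own pace and stop on an object; "force" is the grip in N (left out, the last holds). Time passes only in rows, so rows that do not move let the fingers close. It gives the time, the measured TCP pose, the force and the opening at its end, in the units of the state.
- r.sense(): the state, without advancing time (a new reading comes with each control period).
- eyes.snapshot(name): name is "scene" or "top" or "wrist"; returns the picture (400x640x3 uint8, red, green, blue); there is no depth.
- eyes.get_calibration(name): a dict with "mtx" (3x3 intrinsics, pixels), "R" (3x3) and "t" (3): a world point X has camera coordinates R X + t; the wrist camera has in their place "T_tool_cam" (4x4, takes a point from camera to tool coordinates, whose origin is the TCP and whose axes are the flange's). Camera axes: x right, y down, z forward; pixel columns grow to the right and rows downward; lengths in mm; the calibration is good to about 2 mm. The wrist camera is an equidistant fisheye: a pixel r from the principal point sees the ray r / f radians off the axis. A picture is of the moment at which its call begins: read the wrist's pose just before it. get_calibration takes no time and is no camera call.
- r.hand_in(): hands the job in, once; it reports no verdict.
The state is a dict: "time": time; "joint_pos": joint angles; "qd": joint speeds; "joint_efforts": joint torques, N m; "tool_pos": TCP position; "tcp_rot": TCP orientation; "ft_force": force on the tool from outside, world axes, zero at the start; "wrist_torque": the same for the moment, N m; "finger_gap": finger opening in mm.
Only numpy, scipy, OpenCV 4.12 (cv2) and the standard library are available. Lean on these libraries where they do the work, as an engineer would, in place of code of your own. Each camera call takes 0.05 s, during which the arm holds its last target. There are 200 camera calls.

TASK

The jar standing on the green sorting board shows by its colour which seed batch is up next. On the storage case with the lid of that colour, lift the latch lever up past its centre until it stands open and its hook is off the catch, then swing the lid right back so that it rests open against its stop. Leave the other case shut and latched, and do not shift the jars or anything else lying on the bench.

Things in the scene. Friction and masses are not known exactly. Their poses are not given: they have to be found in the camera images.
- case_yellow: grey seed storage case with a yellow lid, 165 (x) x 170 (y) mm, 92 mm high at the rim; stands firm, does not slide. Origin: centre of its underside; x points from its low front deck (60 mm deep, 58 mm high, the side nearest the robot at yaw 0, front face at x = -82.5 mm) to the lid hinge, z up. A humidity dial lies on the deck at (-52, +45) mm
- lever_yellow (a joint): angle of the draw latch lever of the yellow case, rad: 0 = shut, lying level and pointing to the case's -x; it rises about the case's y axis to 1.45 = open, standing nearly upright. A spring pulls it back to 0 below about 0.6 (its centre) and on to 1.45 above; lifting takes up to about 0.6 N m, i.e. about 8 N upward at the pad. Opening swings the steel hook forward off the tongue on the lid; until then the lid is locked. The open lever reaches 180 mm above the bench
- lever_yellow_pad (a point): on the underside of the red end of the yellow case's lever, 75 mm from the pivot, moving with the lever. The lever is a flat bar 30 mm wide and 6 mm thick; its end (95 mm from the pivot) overhangs the deck's front face by 57 mm, with about 80 mm of free space beneath, so it can be lifted from below or its edges pinched
- lever_yellow_pivot (a point): pivot axis of that lever, fixed on the case at (-45, -35, 84) mm in the case frame
- lid_yellow (a joint): angle of the yellow lid, rad: 0 = shut, 1.8 = resting open against its stop; left alone it falls shut from below about 1.35 and falls open to 1.8 from above about 1.6
- lid_yellow_bar (a point): middle of the steel bar handle on the yellow lid, moving with it: a round bar 10 mm thick along the case's y, 37 mm free between its posts, its axis 28 mm above the lid's top face and 85 mm from the lid hinge. Lid shut: at (-2.5, +45, 130) mm in the case frame. The lid (0.2 to 0.45 kg, 110 mm deep, 174 mm wide, 10 mm thick) swings up and back about the hinge
- lid_yellow_hinge (a point): hinge axis of that lid (along the case's y), fixed at (82.5, 0, 92) mm in the case frame; level with the lid's underside
- jar_yellow: loose sample jar with yellow cap and label, 66 mm in diameter, 85 mm high; origin: centre of its underside
- case_blue: grey seed storage case with a blue lid, 165 (x) x 170 (y) mm, 92 mm high at the rim; stands firm, does not slide. Origin: centre of its underside; x points from its low front deck (60 mm deep, 58 mm high, the side nearest the robot at yaw 0, front face at x = -82.5 mm) to the lid hinge, z up. A humidity dial lies on the deck at (-52, +45) mm
- lever_blue (a joint): angle of the draw latch lever of the blue case, rad: 0 = shut, lying level and pointing to the case's -x; it rises about the case's y axis to 1.45 = open, standing nearly upright. A spring pulls it back to 0 below about 0.6 (its centre) and on to 1.45 above; lifting takes up to about 0.6 N m, i.e. about 8 N upward at the pad. Opening swings the steel hook forward off the tongue on the lid; until then the lid is locked. The open lever reaches 180 mm above the bench
- lever_blue_pad (a point): on the underside of the red end of the blue case's lever, 75 mm from the pivot, moving with the lever. The lever is a flat bar 30 mm wide and 6 mm thick; its end (95 mm from the pivot) overhangs the deck's front face by 57 mm, with about 80 mm of free space beneath, so it can be lifted from below or its edges pinched
- lever_blue_pivot (a point): pivot axis of that lever, fixed on the case at (-45, -35, 84) mm in the case frame
- lid_blue (a joint): angle of the blue lid, rad: 0 = shut, 1.8 = resting open against its stop; left alone it falls shut from below about 1.35 and falls open to 1.8 from above about 1.6
- lid_blue_bar (a point): middle of the steel bar handle on the blue lid, moving with it: a round bar 10 mm thick along the case's y, 37 mm free between its posts, its axis 28 mm above the lid's top face and 85 mm from the lid hinge. Lid shut: at (-2.5, +45, 130) mm in the case frame. The lid (0.2 to 0.45 kg, 110 mm deep, 174 mm wide, 10 mm thick) swings up and back about the hinge
- lid_blue_hinge (a point): hinge axis of that lid (along the case's y), fixed at (82.5, 0, 92) mm in the case frame; level with the lid's underside
- jar_blue: loose sample jar with blue cap and label, 66 mm in diameter, 85 mm high; origin: centre of its underside
- board: green sorting board, 200 x 176 mm, 8 mm thick with low metal edges, fixed; one of the two jars stands on it. Origin: centre of its underside
- rack: white plastic plate, 170 x 160 mm, 8 mm thick, fixed; the other jar stands on it. Origin: centre of its underside
- scoop: loose spoon, 150 mm long, lying on the bench in front; bystander
- seedbrush: loose brush, 160 mm long, lying between the cases; bystander
- tin: loose squat metal tin, 60 mm in diameter, 40 mm high; bystander
- dish: loose glass dish, 90 mm in diameter, 16 mm high; bystander
- weight_block: loose brass block, 70 x 50 x 35 mm; bystander

How it is judged:
By the outcome, as a careful person would: the job done as asked, in the order asked, and still so for the second after the job is handed in, with the robot touching nothing.
It also fails if it takes over 58 s, if anything falls off the work surface, if the arm or the gripper's body presses on something with over 40 N, if the wrist force passes 120 N, or if a joint passes its speed limit or range.

## Working session

There is one attempt and no reset: what is moved stays moved. The work goes in short steps, Python scripts to look and compute and a tool call to move; the robot and the scene stay as the last step left them, time stands still between calls to the robot, and variables do not carry over. Pictures are saved under pics/ and viewed, about 8 in all and at most 12, crops included, and the job is handed in when it is done.

Besides the shell and the picture viewer there is one more tool, called as name(argument=value, ...), one argument or row to a line, values as JSON. play_rows: Moves the arm, as the interface text tells. Its arguments: {"type":"object","properties":{"deltas":{"type":"array"},"force":{"type":"number"}},"required":["deltas"]}

```bash
mkdir -p pics; python3 - <<'E'
from bench import r, eyes
import cv2, numpy as np
s=r.sense(); print(s)
for n in ("scene","top"):
    im=eyes.snapshot(n); cv2.imwrite(f"pics/{n}0.png",im[:,:,::-1])
    c=eyes.get_calibration(n); print(n,{k:np.round(v,3).tolist() for k,v in c.items()})
print({k:np.round(v,4).tolist() for k,v in eyes.get_calibration("wrist").items()})
E
```

```text
{'time': 0.0, 'joint_pos': array([-7.49640422e+01,  7.51476127e+00,  8.53307796e+01, -1.62874765e-03,
        8.72616006e+01, -4.89511989e+00]), 'qd': array([-0.07893617, -0.06714564,  0.02603405,  0.02449544, -0.00116289,
       -0.02137364]), 'joint_efforts': array([-2.75831462e-04, -5.69391882e+01, -5.00556064e+01, -2.69573111e-04,
        1.43136547e-02, -2.51803527e-05]), 'tool_pos': array([ 204.37849228, -563.52116406,  230.23367263]), 'tcp_rot': array([-1.79893110e+02, -7.52179191e-03,  1.99311500e+01]), 'ft_force': array([ 0.73529081, -0.36801805, -0.92557397]), 'wrist_torque': array([ 0.01371245, -0.00331971, -0.03066885]), 'finger_gap': 85.6508096298601}
scene {'mtx': [[368.248, 0.0, 316.392], [0.0, 368.248, 201.382], [0.0, 0.0, 1.0]], 'R': [[-0.578, 0.816, -0.003], [0.696, 0.491, -0.524], [-0.426, -0.305, -0.852]], 't': [341.476, -346.434, 1470.356]}
top {'mtx': [[407.255, 0.0, 315.574], [0.0, 407.255, 196.992], [0.0, 0.0, 1.0]], 'R': [[0.028, -0.999, 0.026], [-0.992, -0.031, -0.122], [0.123, -0.023, -0.992]], 't': [-39.744, 593.786, 1443.548]}
{'mtx': [[309.7069, 0.0, 320.1592], [0.0, 309.7069, 200.6049], [0.0, 0.0, 1.0]], 'T_tool_cam': [[-0.0011, -0.9461, -0.3238, 83.0323], [1.0, -0.001, -0.0005, -0.4201], [0.0002, -0.3238, 0.9461, -142.7883], [0.0, 0.0, 0.0, 1.0]]}
```

View pics/scene0.png

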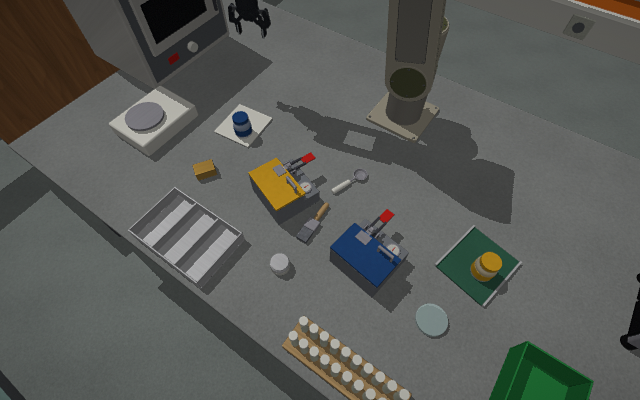

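View pics/top0.png

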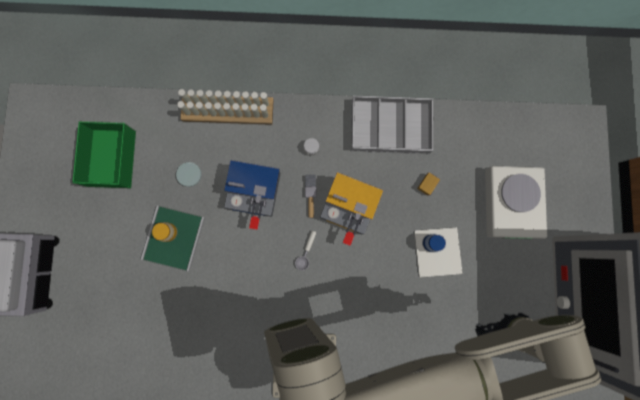

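The scene view shows the yellow-capped jar at (487,265) on the green board and the blue jar on the white plate, so the yellow case is the target. In the top view its lid is at (354,196) and the red lever end is at (348,238). Next I'll locate the case.

```bash
cat > h.py <<'E'
import cv2, numpy as np
from bench import r, eyes
from scipy.spatial.transform import Rotation as Ro
def ray(n,p,cal=None):
    c=eyes.get_calibration(n); R=np.array(c["R"]); t=np.array(c["t"]); K=np.array(c["mtx"])
    d=R.T@np.linalg.solve(K,np.array([*p,1.])); return -R.T@t, d
def cast(n,p,z):
    o,d=ray(n,p); return o+d*(z-o[2])/d[2]
def pose(s):
    return np.array(s["tool_pos"]), Ro.from_euler("xyz",s["tcp_rot"],degrees=True).as_matrix()
E
python3 - <<'E'
from h import *
for n,box in (("top",(315,165,390,250)),("scene",(240,145,325,225))):
    im=cv2.imread(f"pics/{n}0.png"); x0,y0,x1,y1=box
    hsv=cv2.cvtColor(im,cv2.COLOR_BGR2HSV)
    for col,lo,hi,z in (("yel",(15,120,60),(32,255,255),102),("red",(0,150,80),(8,255,255),88)):
        m=np.zeros(hsv.shape[:2],np.uint8); m[y0:y1,x0:x1]=cv2.inRange(hsv,lo,hi)[y0:y1,x0:x1]
        k=cv2.connectedComponentsWithStats(m); i=1+np.argmax(k[2][1:,4]); m=(k[1]==i).astype(np.uint8)
        pts=np.argwhere(m)[:,::-1]
        W=np.array([cast(n,p,z)[:2] for p in pts],np.float32)
        (c,sz,a)=cv2.minAreaRect(W); print(n,col,len(pts),np.round(c,1),np.round(sz,1),round(a,1),np.round(cv2.boxPoints((c,sz,a)),0).tolist())
im=cv2.imread("pics/scene0.png")[140:230,240:410]; im2=cv2.imread("pics/top0.png")[165:255,270:440]
cv2.imwrite("pics/crop1.png",cv2.resize(np.vstack([im,im2]),None,fx=3.3,fy=3.3,interpolation=cv2.INTER_CUBIC))
E
```

```text
top yel 1402 [ 596.2 -154.3] [174.4 110.8] 70.2 [[514.0, -217.0], [619.0, -255.0], [678.0, -91.0], [574.0, -53.0]]
top red 89 [ 449.8 -138.7] [25.2 42.9] 72.5 [[426.0, -144.0], [466.0, -157.0], [474.0, -133.0], [433.0, -120.0]]
scene yel 1446 [ 596.8 -153.7] [177.7 112.5] 70.1 [[514.0, -218.0], [620.0, -256.0], [680.0, -89.0], [574.0, -51.0]]Traceback (most recent call last):
  File "<stdin>", line 9, in <module>
  File "h.py", line 8, in cast
    o,d=ray(n,p); return o+d*(z-o[2])/d[2]
        ~~~^^^^^
  File "h.py", line 5, in ray
    c=eyes.get_calibration(n); R=np.array(c["R"]); t=np.array(c["t"]); K=np.array(c["mtx"])
ValueError: time passes only in moves, steps and waits
```

Both views give the same fit: lid centre (596.5, -154) and case yaw -19.8°. That puts the case origin at (570.6, -144.7), and the red lever end agrees. I'll write a row helper and move above the lever pad.

```bash
cat >> h.py <<'E'
C=np.array([570.6,-144.7,0.]); YAW=-19.8
RC=Ro.from_euler("z",YAW,degrees=True).as_matrix()
def W(x,y,z): return C+RC@np.array([x,y,z])          # case -> world
def tool(yaw,tilt=0):  # yaw rel. to case; tilt about case y (deg), + = like lever/lid opening
    return RC@Ro.from_euler("y",tilt,degrees=True).as_matrix()@Ro.from_euler("xyz",[180,0,yaw],degrees=True).as_matrix()
def rows(wps,s=None):   # wps: list of (pos, R, nrows)
    p,R=pose(s or r.sense())
    for q,Q,n in wps:
        rv=Ro.from_matrix(R.T@Q).as_rotvec(); p0,R0=p,R
        for k in range(1,n+1):
            pk=p0+(q-p0)*k/n; Rk=R0@Ro.from_rotvec(rv*k/n).as_matrix()
            d=R.T@(pk-p)/1000; w=Ro.from_matrix(R.T@Rk).as_rotvec()
            print([np.round(d,4).tolist(),np.round(w,3).tolist()]); p,R=pk,Rk
def st():
    s=r.sense(); p,R=pose(s); print("t",round(s["time"],2),"case",np.round(RC.T@(p-C),1),"rpy",np.round(s["tcp_rot"],1),"F",np.round(s["ft_force"],1),"gap",round(float(s["finger_gap"]),1),"q",np.round(s["joint_pos"],0)); return s
E
python3 - <<'E'
from h import *
st(); rows([(W(-120,-35,230),tool(0),8)])
E
```

```text
t 0.1 case [-202.7 -518.2  230.3] rpy [-179.9   -0.    19.9] F [ 0.1 -0.1 -0.7] gap 85.3 q [-75.   8.  85.  -0.  87.  -5.]
[[0.0465, -0.0398, 0.0001], [-0.0, 0.0, 0.087]]
[[0.0429, -0.0437, 0.0001], [-0.0, 0.0, 0.087]]
[[0.039, -0.0473, 0.0001], [-0.0, 0.0, 0.087]]
[[0.0347, -0.0505, 0.0001], [-0.0, 0.0, 0.087]]
[[0.0302, -0.0533, 0.0001], [-0.0, 0.0, 0.087]]
[[0.0255, -0.0557, 0.0001], [-0.0, 0.0, 0.087]]
[[0.0206, -0.0577, 0.0001], [-0.0, 0.0, 0.087]]
[[0.0155, -0.0593, 0.0001], [-0.0, 0.0, 0.087]]
```

play_rows(
  deltas=[
    [[0.046, -0.04, 0], [0, 0, 0.087], 0],
    [[0.043, -0.044, 0], [0, 0, 0.087], 0],
    [[0.039, -0.047, 0], [0, 0, 0.087], 0],
    [[0.035, -0.05, 0], [0, 0, 0.087], 0],
    [[0.03, -0.053, 0], [0, 0, 0.087], 0],
    [[0.025, -0.056, 0], [0, 0, 0.087], 0],
    [[0.021, -0.058, 0], [0, 0, 0.087], 0],
    [[0.015, -0.059, 0], [0, 0, 0.087], 0],
  ],
  force=50,
)

```text
time: 1.1
tool_pos: [451.6, -131.6, 227.3]
tcp_rot: [-179.7, 0.3, -21.7]
ft_force: [1.4, -0.5, 0.5]
finger_gap: 85.2
```

```bash
python3 - <<'E'
from h import *
st(); rows([(W(-120,-35,200),tool(0),5)])
E
```

```text
t 1.1 case [-116.4  -28.   227.3] rpy [-179.7    0.3  -21.7] F [ 1.4 -0.5  0.5] gap 85.2 q [-23. -13. 105.   0.  88.  89.]
[[-0.0006, 0.0014, 0.0054], [-0.001, 0.001, -0.007]]
[[-0.0007, 0.0014, 0.0054], [-0.001, 0.001, -0.007]]
[[-0.0007, 0.0014, 0.0054], [-0.001, 0.001, -0.007]]
[[-0.0007, 0.0014, 0.0055], [-0.001, 0.001, -0.007]]
[[-0.0007, 0.0014, 0.0055], [-0.001, 0.001, -0.007]]
```

play_rows(
  deltas=[
    [[-0.003, 0.007, 0.015], [0, 0, -0.03], 0.2],
    [[0, 0, 0.01], [0, 0, 0], 0.2],
    [[0, 0, 0], [0, 0, 0], 0.2],
  ],
)

```text
time: 1.48
tool_pos: [447.5, -131.6, 200.8]
tcp_rot: [-179.6, 0.3, -19.6]
ft_force: [0.2, 0.5, -0.6]
finger_gap: 68.4
```

```bash
python3 - <<'E'
from h import *
s=st(); im=eyes.snapshot("wrist"); cv2.imwrite("pics/w1.png",im[:,:,::-1])
p,R=pose(s); c=eyes.get_calibration("wrist"); T=np.array(c["T_tool_cam"]);K=np.array(c["mtx"])
hsv=cv2.cvtColor(im[:,:,::-1].copy(),cv2.COLOR_BGR2HSV); m=cv2.inRange(hsv,(0,150,60),(8,255,255))
k=cv2.connectedComponentsWithStats(m); i=1+np.argmax(k[2][1:,4]); print(k[2][i],k[3][i])
pts=np.argwhere(k[1]==i)[:,::-1]; u=(pts-K[:2,2])/K[0,0]; th=np.linalg.norm(u,axis=1)
d=np.c_[u/th[:,None]*np.sin(th)[:,None],np.cos(th)]@T[:3,:3].T@R.T; o=p+R@T[:3,3]
X=(o+d*((87-o[2])/d[:,2])[:,None]-C)@RC
print(cv2.minAreaRect(X[:,:2].astype(np.float32)), X.min(0),X.max(0))
rows([(W(-120,-35,70),tool(0),4)],s)
E
```

```text
t 1.48 case [-120.2  -29.4  200.8] rpy [-179.6    0.3  -19.6] F [ 0.2  0.5 -0.6] gap 68.4 q [-23. -12. 108.   0.  85.  87.]
[ 313  166   33   48 1384] [328.52239884 190.20881503]
((-116.16173553466797, -36.1500244140625), (27.748149871826172, 42.91627883911133), 89.68926239013672) [-137.54430529  -50.0250856    87.        ] [-94.74342934 -22.15976514  87.        ]
[[0.0002, 0.0016, 0.0327], [-0.002, 0.001, 0.001]]
[[0.0002, 0.0016, 0.0327], [-0.002, 0.001, 0.001]]
[[0.0001, 0.0015, 0.0327], [-0.002, 0.001, 0.001]]
[[0.0001, 0.0015, 0.0327], [-0.002, 0.001, 0.001]]
```

View pics/w1.png

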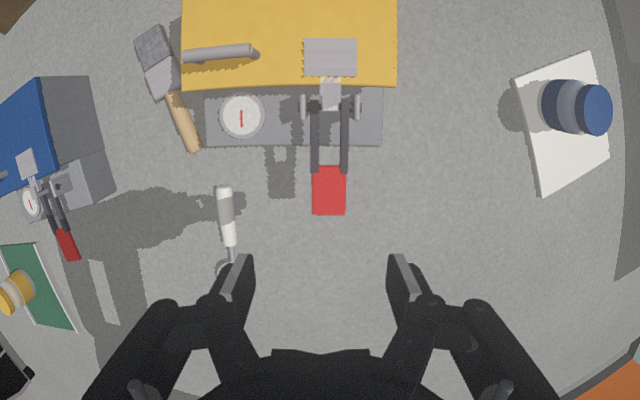

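The wrist view shows the red lever end at (328,190), which maps to case (-116,-36) and confirms the estimate. The path between the fingers is free, so I'll descend and pinch.

play_rows(
  deltas=[
    [[0, 0.007, 0.032], [0, 0, 0], 0.2],
    [[0, 0, 0.032], [0, 0, 0], 0.2],
    [[0, 0, 0.032], [0, 0, 0], 0.2],
    [[0, 0, 0.025], [0, 0, 0], 0.2],
    [[0, 0, 0], [0, 0, 0], 0.2],
  ],
)

```text
time: 2.15
tool_pos: [446.4, -143.5, 80.9]
tcp_rot: [-179.7, -0.1, -20.3]
ft_force: [-0.2, -0.7, 0.6]
finger_gap: 68.3
```

```bash
python3 - <<'E'
from h import *
s=st()
rows([(W(-120,-36,70),tool(0),1)],s)
E
```

```text
t 2.15 case [-117.3  -40.9   80.9] rpy [-1.797e+02 -1.000e-01 -2.030e+01] F [-0.2 -0.7  0.6] gap 68.3 q [-24.  -6. 115.   0.  71.  86.]
[[-0.0028, -0.0048, 0.011], [-0.006, -0.001, -0.008]]
```

play_rows(
  deltas=[
    [[-0.002, -0.004, 0.01], [0, 0, 0], 0.2],
    [[0, 0, 0], [0, 0, 0], 0.2],
  ],
)

```text
time: 2.4
tool_pos: [447.1, -140.1, 72.7]
tcp_rot: [-179.7, -0.2, -20.4]
ft_force: [-0.1, 0.2, 0.5]
finger_gap: 68.2
```

```bash
python3 - <<'E'
from h import *
s=st()
rows([(W(-120,-36,70),tool(0),1)],s)
E
```

```text
t 2.4 case [-117.7  -37.5   72.7] rpy [-179.7   -0.2  -20.4] F [-0.1  0.2  0.5] gap 68.2 q [-24.  -5. 115.   0.  70.  86.]
[[-0.0023, -0.0014, 0.0027], [-0.006, -0.004, -0.01]]
```

play_rows(
  deltas=[
    [[-0.002, -0.001, 0.006], [0, 0, 0.01], 0.3],
    [[0, 0, 0], [0, 0, 0], 0.8],
    [[0, 0, 0], [0, 0, 0], 0.8],
    [[0, 0, 0], [0, 0, 0], 0.8],
    [[0, 0, 0], [0, 0, 0], 0.8],
  ],
  force=50,
)

```text
time: 3.02
tool_pos: [447.3, -138.3, 68.8]
tcp_rot: [-179.6, -0.4, -21.0]
ft_force: [-0.3, -0.2, -1.5]
finger_gap: 28.9
```

```bash
python3 - <<'E'
from h import *
s=st(); p,R=pose(s); c=RC.T@(p-C)
# arc: contact point rotates about pivot; tool stays roughly down
g=np.array([c[0]+45,0.0]); off=c-np.array([c[0],0,84.])
w=[]
for a in np.radians([8,16,24,32,40,48,56,64]):
    w.append((W(-45+g[0]*np.cos(a),c[1],84-g[0]*np.sin(a)+off[2]),R,1))
rows(w,s)
E
```

```text
t 3.02 case [-118.2  -35.7   68.8] rpy [-179.6   -0.4  -21. ] F [-0.3 -0.2 -1.5] gap 28.9 q [-24.  -5. 116.   0.  69.  87.]
[[0.0008, -0.0001, -0.0102], [0.0, 0.0, 0.0]]
[[0.0022, -0.0001, -0.01], [0.0, 0.0, 0.0]]
[[0.0036, -0.0001, -0.0096], [0.0, 0.0, 0.0]]
[[0.0049, -0.0002, -0.009], [0.0, 0.0, 0.0]]
[[0.0061, -0.0002, -0.0082], [0.0, 0.0, 0.0]]
[[0.0072, -0.0002, -0.0073], [0.0, 0.0, 0.0]]
[[0.0081, -0.0002, -0.0062], [0.0, 0.0, 0.0]]
[[0.0089, -0.0002, -0.005], [0.0, 0.0, 0.0]]
```

The fingers stopped at 28.9 mm, so the lever is pinched. I'll lift along the arc.

play_rows(
  deltas=[
    [[0.001, 0, -0.01], [0, 0, 0], 0.8],
    [[0.002, 0, -0.01], [0, 0, 0], 0.8],
    [[0.0035, 0, -0.01], [0, 0, 0], 0.8],
    [[0.005, 0, -0.009], [0, 0, 0], 0.8],
    [[0, 0, 0], [0, 0, 0], 0.8],
  ],
)

```text
time: 3.65
tool_pos: [453.6, -140.5, 101.6]
tcp_rot: [-179.6, 0.2, -20.9]
ft_force: [4.7, -0.8, -10.6]
finger_gap: 28.5
```

```bash
cat >> h.py <<'E'
def lever(angs,dz):   # rows along lever arc; dz = TCP height relative to contact
    s=st(); p,R=pose(s); c=RC.T@(p-C); v=c[[0,2]]-[-45,84+dz]; L=np.hypot(*v); print("ang",np.degrees(np.arctan2(v[1],-v[0])),"L",L)
    rows([(W(-45-73*np.cos(a),-36,84+dz+73*np.sin(a)),R,1) for a in np.radians(angs)],s)
E
python3 -c "
from h import *
lever([40,48,56,64,72,78],-15.2)"
```

```text
t 3.65 case [-111.5  -35.7  101.6] rpy [-179.6    0.2  -20.9] F [  4.7  -0.8 -10.6] gap 28.5 q [-24.  -6. 113.   0.  73.  87.]
ang 26.266257084356514 L 74.18158953402055
[[0.0106, -0.0, -0.0141], [0.0, 0.0, 0.0]]
[[0.007, -0.0002, -0.0073], [0.0, 0.0, 0.0]]
[[0.008, -0.0002, -0.0063], [0.0, 0.0, 0.0]]
[[0.0088, -0.0002, -0.0051], [0.0, 0.0, 0.0]]
[[0.0094, -0.0002, -0.0038], [0.0, 0.0, 0.0]]
[[0.0074, -0.0002, -0.002], [0.0, 0.0, 0.0]]
```

Working: about 26° of lift at 10 N. I'll continue past centre.

play_rows(
  deltas=[
    [[0.01, 0, -0.014], [0, 0, 0], 0.8],
    [[0.007, 0, -0.008], [0, 0, 0], 0.8],
    [[0.008, 0, -0.007], [0, 0, 0], 0.8],
    [[0.009, 0, -0.005], [0, 0, 0], 0.8],
    [[0, 0, 0], [0, 0, 0], 0.8],
  ],
)

```text
time: 4.28
tool_pos: [488.5, -153.4, 137.2]
tcp_rot: [-179.5, 0.0, -20.9]
ft_force: [6.5, -0.3, -9.0]
finger_gap: 28.7
```

```bash
python3 -c "
from h import *
lever([66,72,78,82],-15.2)"
```

```text
t 4.28 case [-74.3 -36.  137.2] rpy [-179.5    0.   -20.9] F [ 6.5 -0.3 -9. ] gap 28.7 q [-24.  -2. 106.   1.  77.  87.]
ang 66.79902209792749 L 74.44298013016234
[[-0.0004, 0.0, 0.0017], [0.0, 0.0, 0.0]]
[[0.0071, -0.0002, -0.0027], [0.0, 0.0, 0.0]]
[[0.0074, -0.0002, -0.002], [0.0, 0.0, 0.0]]
[[0.005, -0.0001, -0.0009], [0.0, 0.0, 0.0]]
```

play_rows(
  deltas=[
    [[0.007, 0, -0.003], [0, 0, 0], 0.8],
    [[0.007, 0, -0.002], [0, 0, 0], 0.8],
    [[0, 0, 0], [0, 0, 0], 0.2],
    [[0, 0, 0], [0, 0, 0], 0.2],
    [[0, 0, -0.04], [0, 0, 0], 0.2],
    [[0, 0, -0.05], [0, 0, 0], 0.2],
    [[0, 0, -0.03], [0, 0, 0], 0.2],
  ],
)

```text
time: 5.15
tool_pos: [502.0, -161.0, 266.1]
tcp_rot: [-179.6, 0.0, -21.0]
ft_force: [0.1, -1.0, 0.0]
finger_gap: 68.3
```

```bash
python3 - <<'E'
from h import *
s=st()
rows([(W(-60,0,265),tool(-0),1),(W(-2.5,45,240),tool(90),9)],s)
im=eyes.snapshot("scene"); cv2.imwrite("pics/s2.png",cv2.resize(im[130:230,230:410,::-1],None,fx=4,fy=4,interpolation=cv2.INTER_CUBIC))
E
```

```text
t 5.15 case [-59.  -38.5 266.1] rpy [-179.6    0.   -21. ] F [ 0.1 -1.   0. ] gap 68.3 q [-24.  -5.  94.   0.  91.  87.]
[[-0.0018, -0.0385, 0.0014], [-0.007, 0.0, -0.021]]
[[0.0064, -0.005, 0.0028], [-0.0, 0.0, -0.175]]
[[0.0072, -0.0038, 0.0028], [-0.0, 0.0, -0.175]]
[[0.0077, -0.0025, 0.0028], [-0.0, 0.0, -0.175]]
[[0.008, -0.0011, 0.0028], [-0.0, 0.0, -0.175]]
[[0.0081, 0.0003, 0.0028], [-0.0, 0.0, -0.175]]
[[0.0079, 0.0017, 0.0028], [-0.0, 0.0, -0.175]]
[[0.0075, 0.003, 0.0028], [-0.0, 0.0, -0.175]]
[[0.0069, 0.0043, 0.0028], [-0.0, 0.0, -0.175]]
[[0.006, 0.0054, 0.0028], [-0.0, 0.0, -0.175]]
```

View pics/s2.png

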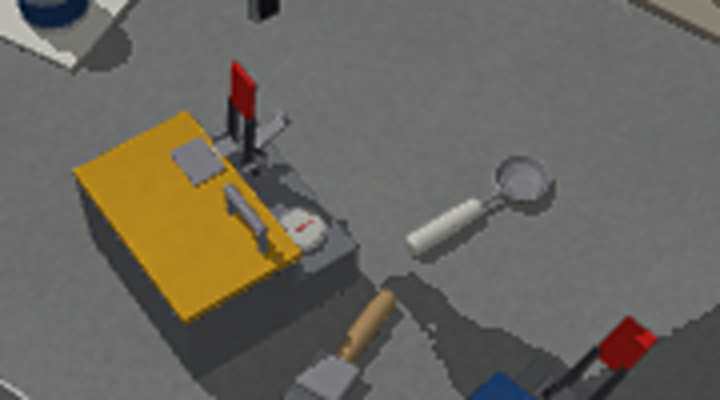

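The lever stands upright with its hook swung forward off the tongue. Next I'll turn 90° over the bar handle.

play_rows(
  deltas=[
    [[0, -0.038, 0], [0, 0, -0.02], 0.4],
    [[0.006, -0.005, 0.003], [0, 0, -0.175], 0.5],
    [[0.007, -0.004, 0.003], [0, 0, -0.175], 0.5],
    [[0.008, -0.002, 0.003], [0, 0, -0.175], 0.5],
    [[0.008, -0.001, 0.003], [0, 0, -0.175], 0.5],
    [[0.008, 0, 0.003], [0, 0, -0.175], 0.5],
    [[0.008, 0.002, 0.003], [0, 0, -0.175], 0.5],
    [[0.008, 0.003, 0.003], [0, 0, -0.175], 0.5],
  ],
)

```text
time: 6.2
tool_pos: [573.1, -108.6, 255.3]
tcp_rot: [179.3, -0.4, 52.4]
ft_force: [-0.5, 0.2, 0.8]
finger_gap: 42.9
```

```bash
python3 - <<'E'
from h import *
s=st()
rows([(W(-2.5,45,220),tool(90),4)],s)
E
```

```text
t 6.2 case [ -9.9  34.8 255.3] rpy [179.3  -0.4  52.4] F [-0.5  0.2  0.8] gap 42.9 q [-16.   4.  87.   0.  89.  22.]
[[0.0029, 0.0009, 0.0089], [0.003, -0.001, -0.078]]
[[0.0029, 0.0011, 0.0089], [0.003, -0.001, -0.078]]
[[0.0028, 0.0014, 0.0089], [0.003, -0.001, -0.078]]
[[0.0027, 0.0016, 0.0088], [0.003, -0.001, -0.078]]
```

play_rows(
  deltas=[
    [[0.003, 0.001, 0.01], [0, 0, -0.1], 0.5],
    [[0.003, 0.001, 0.01], [0, 0, -0.1], 0.5],
    [[0.003, 0.001, 0.01], [0, 0, -0.08], 0.5],
    [[0.001, 0.001, 0.005], [0, 0, 0], 0.5],
    [[0, 0, 0], [0, 0, 0], 0.5],
  ],
)

```text
time: 6.82
tool_pos: [582.4, -102.8, 220.4]
tcp_rot: [179.1, -0.1, 68.9]
ft_force: [-0.3, 0.2, 0.1]
finger_gap: 42.8
```

```bash
python3 - <<'E'
from h import *
s=st(); im=eyes.snapshot("wrist"); cv2.imwrite("pics/w2.png",im[:,:,::-1])
rows([(W(-2.5,45,121),tool(90),4)],s)
E
```

```text
t 6.83 case [ -3.1  43.4 220.4] rpy [ 1.791e+02 -1.000e-01  6.890e+01] F [-0.3  0.2  0.1] gap 42.8 q [-15.   6.  88.  -0.  85.   6.]
[[0.0004, -0.0002, 0.0248], [0.004, -0.0, -0.005]]
[[0.0004, -0.0001, 0.0248], [0.004, -0.0, -0.005]]
[[0.0004, -0.0, 0.0248], [0.004, -0.0, -0.005]]
[[0.0004, 0.0001, 0.0248], [0.004, -0.0, -0.005]]
```

View pics/w2.png

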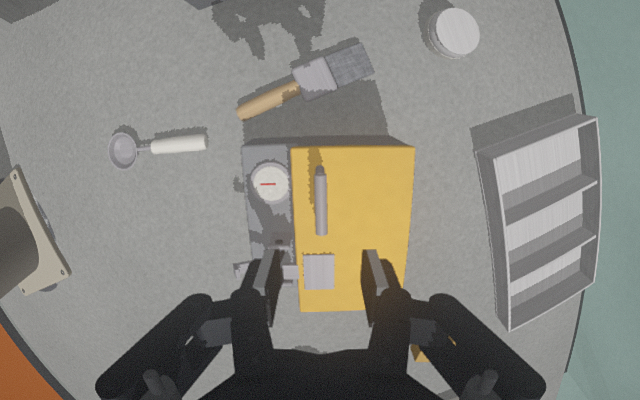

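The bar is at (321,200), spanning rows 170-235, and is centred between the jaws. I'll check its position by ray, then descend.

```bash
python3 - <<'E'
from h import *
s=st(); p,R=pose(s); c=eyes.get_calibration("wrist"); T=np.array(c["T_tool_cam"]);K=np.array(c["mtx"])
for px in ((321,170),(321,202),(321,235)):
    u=(np.array(px)-K[:2,2])/K[0,0]; th=np.hypot(*u)
    d=R@T[:3,:3]@np.r_[u/th*np.sin(th),np.cos(th)]; o=p+R@T[:3,3]
    print(np.round(RC.T@(o+d*(135-o[2])/d[2]-C),1))
E
```

```text
t 6.88 case [ -3.   43.4 220.7] rpy [ 1.791e+02 -1.000e-01  6.900e+01] F [-1.  -0.2  0.1] gap 42.7 q [-15.   6.  88.   0.  85.   6.]
[ -1.1  73.3 135. ]
[ -1.6  47.7 135. ]
[ -2.3  19.3 135. ]
```

play_rows(
  deltas=[
    [[0.001, 0, 0.03], [0, 0, 0], 0.5],
    [[0, 0, 0.03], [0, 0, 0], 0.5],
    [[0, 0, 0.02], [0, 0, 0], 0.5],
    [[0, 0, 0], [0, 0, 0], 0.5],
  ],
)

```text
time: 7.38
tool_pos: [585.9, -103.3, 142.2]
tcp_rot: [178.8, -0.1, 68.7]
ft_force: [1.1, -1.0, -0.2]
finger_gap: 42.7
```

```bash
python3 - <<'E'
from h import *
s=st()
rows([(W(-2.5,45,120),tool(90),1)],s)
E
```

```text
t 7.38 case [  0.4  44.1 142.2] rpy [ 1.788e+02 -1.000e-01  6.870e+01] F [ 1.1 -1.  -0.2] gap 42.7 q [-15.   9.  93.  -0.  77.   6.]
[[0.0008, -0.0034, 0.0221], [0.021, -0.002, -0.026]]
```

play_rows(
  deltas=[
    [[0.001, -0.003, 0.021], [0.02, 0, -0.025], 0.5],
    [[0, 0, 0.002], [0, 0, 0], 0.6],
    [[0, 0, 0], [0, 0, 0], 1],
    [[0, 0, 0], [0, 0, 0], 1],
    [[0, 0, 0], [0, 0, 0], 1],
  ],
  force=30,
)

```text
time: 8.0
tool_pos: [584.7, -101.6, 120.3]
tcp_rot: [179.9, -0.1, 70.2]
ft_force: [-0.8, -0.2, -2.6]
finger_gap: 9.0
```

```bash
cat >> h.py <<'E'
def lid(angs,d,tilt=lambda a:0.):  # d: distance TCP beyond bar along tool z
    s=st(); p,R=pose(s); b=RC.T@(p-d*R[:,2]-C)-np.array([82.5,0,92]); a0=np.degrees(np.arctan2(38,-85)-np.arctan2(b[2],b[0])); print("lid",a0,"rad",np.hypot(b[0],b[2]))
    w=[]
    for a in angs:
        c,n=np.cos(np.radians(a)),np.sin(np.radians(a)); Q=tool(90,tilt(a))
        B=W(82.5-85*c+38*n,46,92+85*n+38*c); w.append((B+d*Q[:,2],Q,1))
    rows(w,s)
E
python3 -c "
from h import *
lid([6,12,18,24,30,36,42,48],11,lambda a:a*0.2)"
```

```text
t 8.0 case [ -1.4  45.3 120.3] rpy [ 1.799e+02 -1.000e-01  7.020e+01] F [-0.8 -0.2 -2.6] gap 9.0 q [-15.  11.  93.   0.  76.   5.]
lid 0.9951489211131277 rad 92.61133583511409
[[0.0007, 0.0031, -0.0074], [0.022, -0.002, 0.0]]
[[-0.0, 0.0049, -0.0083], [0.021, -0.0, 0.0]]
[[0.0, 0.0056, -0.0078], [0.021, -0.0, -0.0]]
[[-0.0, 0.0062, -0.0073], [0.021, -0.0, 0.0]]
[[0.0, 0.0068, -0.0067], [0.021, -0.0, -0.0]]
[[-0.0, 0.0074, -0.0061], [0.021, -0.0, 0.0]]
[[0.0, 0.0078, -0.0055], [0.021, -0.0, 0.0]]
[[0.0, 0.0083, -0.0048], [0.021, 0.0, -0.0]]
```

Bar gripped (9.0 mm). I'll swing the lid.

play_rows(
  deltas=[
    [[0, 0.003, -0.008], [0.02, 0, 0], 1],
    [[0, 0.005, -0.008], [0.02, 0, 0], 1],
    [[0, 0.0055, -0.008], [0.02, 0, 0], 1],
    [[0, 0.006, -0.0075], [0.02, 0, 0], 1],
    [[0, 0, 0], [0, 0, 0], 1],
  ],
)

```text
time: 8.62
tool_pos: [602.7, -108.1, 150.0]
tcp_rot: [-175.2, -0.1, 70.2]
ft_force: [-3.6, 0.5, -1.7]
finger_gap: 8.3
```

```bash
python3 -c "
from h import *
lid([30,36,42,48,54,60,66],11,lambda a:a*0.2)"
```

```text
t 8.62 case [ 17.8  45.3 150. ] rpy [-1.752e+02 -1.000e-01  7.020e+01] F [-3.6  0.5 -1.7] gap 8.3 q [-15.  17.  83.   0.  85.   4.]
lid 23.15514284285171 rad 93.94953631686951
[[0.0007, 0.0084, -0.0072], [0.02, -0.002, 0.0]]
[[-0.0, 0.0074, -0.0061], [0.021, -0.0, 0.0]]
[[0.0, 0.0078, -0.0055], [0.021, -0.0, -0.0]]
[[0.0, 0.0083, -0.0048], [0.021, -0.0, 0.0]]
[[-0.0, 0.0086, -0.004], [0.021, -0.0, 0.0]]
[[-0.0, 0.0089, -0.0033], [0.021, 0.0, -0.0]]
[[-0.0, 0.0092, -0.0025], [0.021, -0.0, 0.0]]
```

play_rows(
  deltas=[
    [[0, 0.008, -0.007], [0.02, 0, 0], 1],
    [[0, 0.0075, -0.006], [0.02, 0, 0], 1],
    [[0, 0.008, -0.0055], [0.02, 0, 0], 1],
    [[0, 0.008, -0.005], [0.02, 0, 0], 1],
    [[0, 0, 0], [0, 0, 0], 1],
  ],
)

```text
time: 9.25
tool_pos: [630.4, -118.1, 171.2]
tcp_rot: [-170.0, -0.0, 70.2]
ft_force: [-1.2, -0.1, 0.6]
finger_gap: 8.3
```

```bash
python3 -c "
from h import *
lid([54,60,66,72,78,84],11,lambda a:a*0.2)
im=eyes.snapshot('scene'); cv2.imwrite('pics/s3.png',cv2.resize(im[110:230,210:390,::-1],None,fx=4,fy=4,interpolation=cv2.INTER_CUBIC))"
```

```text
t 9.25 case [ 47.2  45.3 171.2] rpy [-170.    -0.    70.2] F [-1.2 -0.1  0.6] gap 8.3 q [-16.  25.  71.   1.  94.   4.]
lid 45.57534877296559 rad 95.99112076217664
[[0.0007, 0.0136, -0.0035], [0.014, -0.0, 0.001]]
[[-0.0, 0.0089, -0.0033], [0.021, -0.0, -0.0]]
[[-0.0, 0.0092, -0.0025], [0.021, -0.0, 0.0]]
[[0.0, 0.0094, -0.0017], [0.021, -0.0, -0.0]]
[[-0.0, 0.0095, -0.0009], [0.021, -0.0, -0.0]]
[[-0.0, 0.0095, -0.0001], [0.021, 0.0, 0.0]]
```

View pics/s3.png

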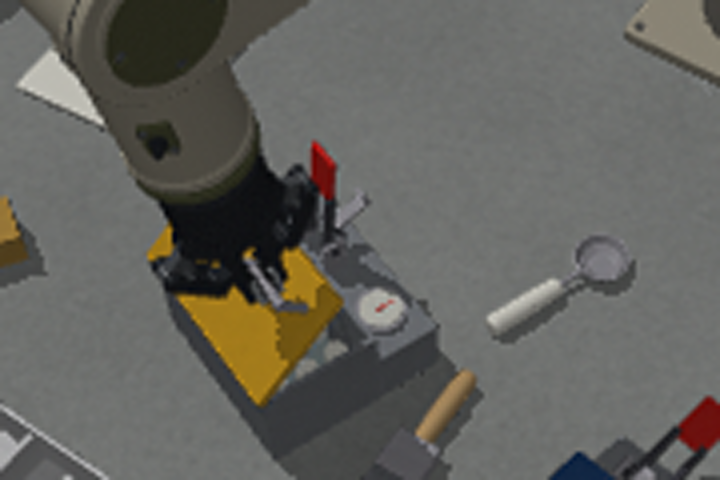

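The lid is about 45° up, the bar is still in the jaws and the lever is still upright. Continuing.

play_rows(
  deltas=[
    [[0, 0.0125, -0.003], [0.014, 0, 0], 1],
    [[0, 0.009, -0.003], [0.02, 0, 0], 1],
    [[0, 0.009, -0.002], [0.02, 0, 0], 1],
    [[0, 0.0095, -0.0015], [0.02, 0, 0], 1],
    [[0, 0, 0], [0, 0, 0], 1],
  ],
)

```text
time: 9.93
tool_pos: [668.7, -131.9, 178.2]
tcp_rot: [-166.1, 0.0, 70.3]
ft_force: [-0.7, 0.1, -1.8]
finger_gap: 8.7
```

```bash
python3 -c "
from h import *
lid([78,84,90,96,102],11,lambda a:a*0.2)"
```

```text
t 9.93 case [ 87.9  45.2 178.2] rpy [-166.1    0.    70.3] F [-0.7  0.1 -1.8] gap 8.7 q [-16.  36.  57.   1. 101.   4.]
lid 70.68603415773622 rad 97.24159645244961
[[0.0007, 0.0122, 0.0029], [0.029, 0.001, 0.001]]
[[-0.0, 0.0095, -0.0001], [0.021, -0.0, 0.0]]
[[-0.0, 0.0095, 0.0007], [0.021, 0.0, -0.0]]
[[0.0, 0.0094, 0.0015], [0.021, -0.0, -0.0]]
[[-0.0, 0.0092, 0.0023], [0.021, 0.0, -0.0]]
```

play_rows(
  deltas=[
    [[0, 0.011, 0.002], [0.03, 0, 0], 1],
    [[0, 0.0095, 0.0005], [0.02, 0, 0], 1],
    [[0, 0.0095, 0.001], [0.02, 0, 0], 1],
    [[0, 0.009, 0.0015], [0.02, 0, 0], 1],
    [[0, 0, 0], [0, 0, 0], 1],
  ],
)

```text
time: 10.55
tool_pos: [704.3, -144.8, 167.5]
tcp_rot: [-161.5, 0.1, 70.3]
ft_force: [-0.3, -0.1, 0.7]
finger_gap: 8.4
```

```bash
python3 -c "
from h import *
lid([98,103],11,lambda a:a*0.2)"
```

```text
t 10.55 case [125.8  45.2 167.5] rpy [-1.615e+02  1.000e-01  7.030e+01] F [-0.3 -0.1  0.7] gap 8.4 q [-16.  49.  40.   1. 110.   4.]
lid 94.47139576418336 rad 97.86140004391247
[[0.0008, 0.0046, 0.0058], [0.018, 0.001, 0.001]]
[[0.0, 0.0077, 0.0021], [0.017, 0.0, 0.0]]
```

play_rows(
  deltas=[
    [[0, 0.006, 0.004], [0.02, 0, 0], 1],
    [[0, 0.006, 0.002], [0.015, 0, 0], 1],
    [[0, 0, 0], [0, 0, 0], 1],
  ],
)

```text
time: 10.92
tool_pos: [714.3, -148.4, 160.3]
tcp_rot: [-159.9, 0.1, 70.3]
ft_force: [-0.5, -0.6, -1.3]
finger_gap: 8.2
```

```bash
python3 -c "
from h import *
lid([103],11,lambda a:a*0.2)
im=eyes.snapshot('scene'); cv2.imwrite('pics/s4.png',cv2.resize(im[80:230,210:390,::-1],None,fx=4,fy=4,interpolation=cv2.INTER_CUBIC))"
```

```text
t 10.93 case [136.5  45.2 160.3] rpy [-1.599e+02  1.000e-01  7.030e+01] F [-0.5 -0.6 -1.3] gap 8.2 q [-16.  54.  34.   1. 113.   4.]
lid 102.19013065235116 rad 97.5886082458731
[[0.0008, -0.0001, 0.0047], [0.008, 0.001, 0.001]]
```

View pics/s4.png

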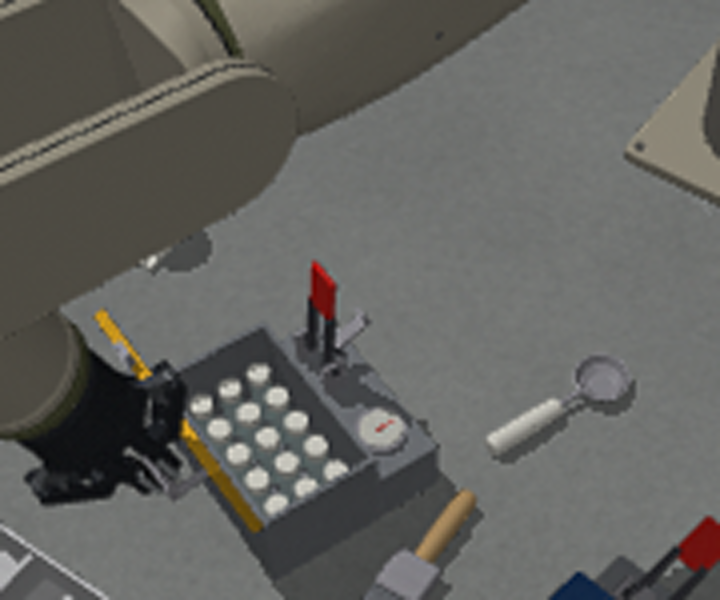

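The lid is past vertical at about 102°, with the case interior exposed and the lever still up. I'll open the jaws slightly and withdraw along the fingers.

play_rows(
  deltas=[
    [[0, 0, 0], [0, 0, 0], 0.8],
    [[0, 0, 0], [0, 0, 0], 0.8],
    [[0, 0, -0.008], [0, 0, 0], 0.8],
    [[0, 0, -0.015], [0, 0, 0], 0.8],
  ],
)

```text
time: 11.48
tool_pos: [720.5, -150.2, 182.3]
tcp_rot: [-159.8, 0.1, 70.3]
ft_force: [-0.2, -0.7, -0.1]
finger_gap: 17.5
```

```bash
python3 -c "
from h import *
st()"
```

```text
t 11.47 case [142.9  45.6 182.3] rpy [-1.598e+02  1.000e-01  7.030e+01] F [-0.2 -0.7 -0.1] gap 17.5 q [-16.  55.  29.   1. 116.   4.]
```

play_rows(
  deltas=[
    [[0, 0, -0.02], [0, 0, 0], 0.8],
    [[0, 0, -0.03], [0, 0, 0], 0.8],
    [[0, 0, -0.04], [0, 0, 0], 0.8],
    [[0, 0, -0.05], [0, 0, 0], 0.8],
    [[0, 0, -0.02], [0, 0, 0], 0.8],
    [[0, 0, 0], [0, 0, 0], 0.8],
  ],
)

```text
time: 12.22
tool_pos: [725.4, -157.4, 312.4]
tcp_rot: [-160.8, -0.1, 70.2]
ft_force: [0.1, 0.1, -0.8]
finger_gap: 16.9
```

```bash
python3 -c "
from h import *
st()
im=eyes.snapshot('scene')[:,:,::-1]; cv2.imwrite('pics/s5.png',cv2.resize(im[90:310,200:530],None,fx=2.4,fy=2.4,interpolation=cv2.INTER_CUBIC))"
```

```text
t 12.22 case [149.9  40.4 312.4] rpy [-1.608e+02 -1.000e-01  7.020e+01] F [ 0.1  0.1 -0.8] gap 16.9 q [-17.  64.   1.   2. 134.   4.]
```

View pics/s5.png

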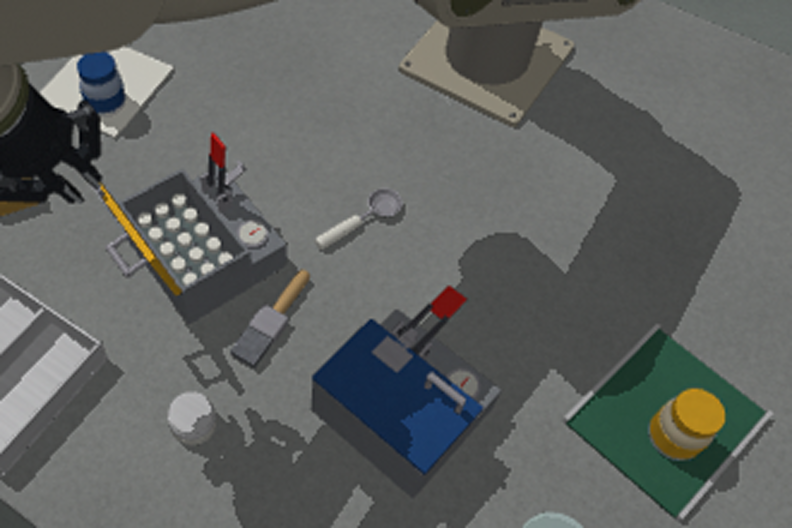

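The lid stands open, the lever is up, and the blue case is shut and latched. Joint 3 is near its lower limit, so I'll ease back from it while staying clear.

play_rows(
  deltas=[
    [[0, -0.02, 0], [0, 0, 0], 0.8],
    [[0, -0.03, 0], [-0.05, 0, 0], 0.8],
    [[0, -0.03, 0], [-0.05, 0, 0], 0.8],
    [[0, 0, 0], [0, 0, 0], 0.8],
    [[0, 0, 0], [0, 0, 0], 0.8],
  ],
)

```text
time: 12.9
tool_pos: [661.1, -133.9, 327.3]
tcp_rot: [-165.7, -0.1, 70.2]
ft_force: [0.4, 0.5, -0.3]
finger_gap: 16.8
```

```bash
python3 - <<'E'
from h import *
s=st(); print(s["joint_pos"])
im=eyes.snapshot("scene")[:,:,::-1]; a=cv2.imread("pics/scene0.png")
for n,b,lo,hi in (("scoop",(325,160,375,200),(0,0,110),(180,60,255)),("brush",(295,198,332,245),(10,70,60),(25,255,255)),("bluejar",(225,105,255,140),(100,120,40),(130,255,255)),("yjar",(465,245,510,290),(15,130,80),(30,255,255)),("bluelid",(325,215,410,290),(100,120,40),(130,255,255)),("bluelever",(370,205,400,230),(0,150,60),(8,255,255)),("block",(185,155,222,185),(10,100,50),(30,255,255)),("tin",(265,245,295,280),(0,0,130),(180,40,255)),("dish",(410,300,455,340),(60,15,100),(110,90,255))):
    o=[]
    for i in (a,im):
        m=cv2.inRange(cv2.cvtColor(np.ascontiguousarray(i[b[1]:b[3],b[0]:b[2]]),cv2.COLOR_BGR2HSV),lo,hi); p=np.argwhere(m)[:,::-1]; o.append((np.round(p.mean(0)+b[:2],1).tolist(),len(p)) if len(p) else None)
    print(n,o)
# lid angle from top edge of open lid: 
cv2.imwrite("pics/s6.png",cv2.resize(im[90:310,200:530],None,fx=2.4,fy=2.4,interpolation=cv2.INTER_CUBIC))
c=eyes.get_calibration("scene")
K,R,t=[np.array(c[k]) for k in("mtx","R","t")]
for ang in (90,97,103.1):   # expected pixels of bar middle
    n,q=np.sin(np.radians(ang)),np.cos(np.radians(ang))
    u=K@(R@W(82.5-85*q+38*n,45,92+85*n+38*q)+t); print(ang,np.round((u[:2]/u[2]-[200,90])*2.4,1))
E
```

```text
t 12.9 case [ 81.5  40.8 327.3] rpy [-1.657e+02 -1.000e-01  7.020e+01] F [ 0.4  0.5 -0.3] gap 16.8 q [-16.  34.  43.   1. 117.   4.]
[-16.33342947  34.34429816  43.33330376   1.09094208 116.58718361
   3.80354446]
scoop [([346.5, 180.5], 690), ([349.2, 179.1], 1806)]
brush [([319.6, 210.1], 122), ([321.3, 210.9], 113)]
bluejar [([241.0, 122.7], 258), None]
yjar [([487.2, 265.0], 494), ([487.2, 265.0], 493)]
bluelid [([364.6, 255.7], 1950), ([364.6, 255.7], 1957)]
bluelever [([386.0, 215.6], 116), ([386.0, 215.6], 116)]
block [([204.2, 169.3], 339), ([204.2, 169.3], 338)]
tin [([278.8, 261.2], 246), ([278.7, 261.2], 252)]
dish [([431.3, 319.1], 830), ([431.3, 319.1], 836)]
90 [129.9 248.3]
97 [123.3 254.7]
103.1 [118.1 260.5]
```

View pics/s6.png

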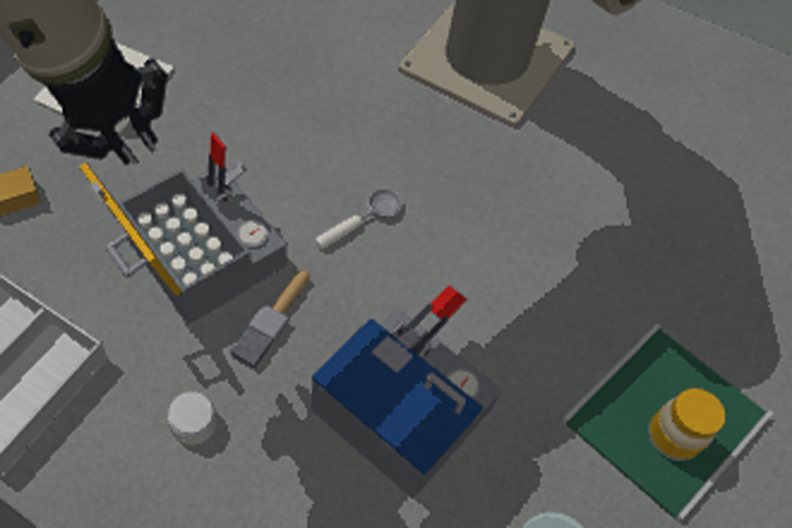

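The bar's middle is at about (117,260), which matches the 103° stop. Everything else is where it was, so I'll hand in.

```bash
python3 -c "
from h import *
st(); print(r.hand_in())"
```

```text
t 12.95 case [ 81.9  40.9 327.2] rpy [-1.657e+02 -1.000e-01  7.020e+01] F [-0.1  0.2  1.1] gap 16.9 q [-16.  34.  43.   1. 117.   4.]
the job is handed in; nothing more can be done
None
```

The job is done and handed in at 12.95 s on the robot's clock, with the gripper clear of everything. The yellow jar stood on the green board, so I opened the yellow case. I pinched its lever and raised it past centre until it stood upright with the hook off the catch. Then I gripped the lid's bar handle, swung the lid back and let go.

**Last checks:**
- **Lid and lever:** the lid's bar appears where it should be at the 1.8 rad stop, judged by eye against the calculated position. The lever is upright.
- **Blue case and other objects:** the blue lid and lever, yellow jar, brass block, tin and dish are within 0.1 px of where they started.
- **Weaker checks:** the scoop and brush centroids differed by 2–3 px. I put this down to changed shadow and lighting in the crops, as neither looks moved. The blue jar was hidden by the arm in the last picture; the picture before showed it still standing on the white plate.
- **Joint 3:** it came close to its lower limit during the retreat (a rounded reading of 1° against 1.28°). I moved it back at once, but did not read the exact value at that moment.

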